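# Pry open a specimen case and set the test bars on the rails

## Task

The lid of the flat specimen case is too tight for fingers: push the pry tool's blade into the slot at the front of the case and lever the lid open with it. Lay every test bar from the case across both raised rails of the rack, level and square to the rails, centred so that its two ends overhang about equally, one bar to a bay between the stop blocks. Finish with the pry tool lying flat on its mat again, the case shut, and the other things on the bench left where they were.

Things in the scene. Friction and masses are not known exactly. Their poses are not given: they have to be found in the camera images.
- case_mid (a point): centre of the mouth of the fixed grey specimen case, at rim height (40 mm above the bench). The case is 270 mm along its x, 216 mm along its y, walls 6 mm, floor 5 mm; hinge along the +y wall, front at -y, z up. Rubber combs at y = -65 and 65 mm carry up to 4 bars lying along y, undersides 12 mm above the bench, at about x = -84, -28, 28, 84 mm; between the combs there is free room to the floor
- slot_mid (a point): middle of the pry slot in the case's front wall (y = -108 mm in the case), 34.5 mm above the bench; same axes as the case. The slot is 140 mm wide along x and 11 mm high, from 29 mm above the bench up to the underside of the shut lid; the blade goes in along +y, level
- lid_hinge (a point): middle of the lid's hinge axis, on the case's +y wall 40 mm above the bench; same axes as the case, the hinge axis runs along x
- lid_edge (a point): middle of the lid's free front edge. The lid is a flat plate 270 x 220 x 5 mm (150 g), which stands 4 mm out past the front wall when shut; the point's y axis points from the edge towards the hinge
- case_lid (a joint): angle of the lid, rad: 0 shut, 1.6 (stop) fully open. The hinge is stiff: the lid stays at whatever angle it is left and must be pushed all the way; about 2 N at the free edge moves it
- bar0_mid (a point): centre (half-way up) of a flat dumbbell-shaped aluminium test bar, 180 mm long along its y, 14 mm thick, 150 g; the 100 mm waist is 20 mm wide, the end tabs 30 mm wide. z is up. None if this bar is not there (2 to 4 are present)
- bar1_mid (a point): centre (half-way up) of a flat dumbbell-shaped aluminium test bar, 180 mm long along its y, 14 mm thick, 150 g; the 100 mm waist is 20 mm wide, the end tabs 30 mm wide. z is up. None if this bar is not there (2 to 4 are present)
- bar2_mid (a point): centre (half-way up) of a flat dumbbell-shaped aluminium test bar, 180 mm long along its y, 14 mm thick, 150 g; the 100 mm waist is 20 mm wide, the end tabs 30 mm wide. z is up. None if this bar is not there (2 to 4 are present)
- bar3_mid (a point): centre (half-way up) of a flat dumbbell-shaped aluminium test bar, 180 mm long along its y, 14 mm thick, 150 g; the 100 mm waist is 20 mm wide, the end tabs 30 mm wide. z is up. None if this bar is not there (2 to 4 are present)
- rack_mid (a point): centre of the fixed rack, at the height of the rail tops (50 mm above the bench). Two aluminium rails, each 10 mm wide, run along its x at y = -40 and +40 mm. Blocks 10 mm high on the rails leave 4 bays, each 38 mm wide, centred at x = -87, -29, 29, 87 mm. A 6 mm thick base plate, 264 x 110 mm, lies under the rails; between them there is free room down to it. z is up
- mat: fixed brown cork mat, 140 mm along its x, 240 mm along its y, 4 mm thick; origin at the centre of its underside, z up
- pry_grip (a point): middle of the grip of the pry tool, close to its balance point, half-way up (12 mm above its underside). The tool is 200 mm long, 130 g: a flat-sided black handle 110 x 26 x 24 mm and a thin steel blade. The blade points to its -y, the handle lies from 25 mm on the blade's side of this point to 85 mm on the +y side; width 26 mm along x; z is up as it lies
- pry_tip (a point): middle of the pry tool's blade at its edge, 115 mm from the grip point along -y, at the same height (12 mm above the handle's underside); same axes. The blade is 36 mm wide, 2.5 mm thick and 84 mm long, flat and level
- magnet_base: black magnetic stand base with a red knob, 60 x 58 x 74 mm, loose; leave alone
- turned_part: stepped turned steel part, 42 mm across, 44 mm high, loose; leave alone
- loupe: black eye loupe, 43 mm across, 46 mm high, loose; leave alone

How it is judged:
By the outcome, as a careful person would: the job done as asked, in the order asked, and still so for the second after the job is handed in, with the robot touching nothing.
Of bar0, bar1, bar2, bar3 only 2 to 4 are there at a start; the rules pass over those that are not, and their reading is None.
At some moment in a run one of bar0, bar1, bar2, bar3, prytool may be knocked a few centimetres aside while the robot is not near it.
It also fails if it takes over 210 s, if anything falls off the work surface, if the arm or the gripper's body presses on something with over 40 N, if the wrist force passes 120 N, or if a joint passes its speed limit or range.

## Robot

A 6-joint arm with a two-finger parallel gripper is mounted at the origin on a cart in front of the work surface, level with it; the furniture and walls round the work are solid. World frame = base frame: x ahead of the robot, y to its left, z up, the work surface at z = 0. Lengths are in mm, angles in rad, forces in N, time in s.
With the tool pointing down it reaches from about 300 to 775 mm from the base axis. Payload 14.6 kg.
Tool frame: the origin (TCP) lies on the centre line of the jaws, within the pads' length; the fingertips stand 19 mm ahead of it and the grasp point (between the pads) is the TCP (bot.tip_reach is the distance from the TCP to the fingertips, in mm); y points along the fingers, x is the direction in which the jaws open and shut, and the axes are right-handed (so a half turn about y gives the same grasp; the last joint's range is limited). The gripper opens to 85 mm and grips with 20 to 120 N. Pads are 22 mm wide; open, the fingers measure 114 mm over their backs; the gripper's body (76 mm by 85 mm) begins 54 mm behind the grasp point. The pads swing forward as they close: fully open they stand 13 mm farther back than shut.
Start: joints at [1.194, 0.3, 1.521, -0, 1.321, -0.067], TCP at [167.675, 523.808, 250.281] pointing down, gripper open.
Joint ranges: [-3.03, 3.03], [-0.79, 2.21], [0.23, 2.52], [-1.04, 4.18], [0, 3.07], [-2.55, 2.55]. Speed limits (rad/s): [2.22, 2.22, 2.57, 3.14, 3.14, 3.14].

## Interface

Orientations are given as a unit quaternion [w, x, y, z].
In Python, from rig import bot gives the robot as it stands. Calls block until the motion is done:
- bot.move_to(position, orientation): joint-space move of the TCP to a pose.
- bot.servo_line(position, attitude=None, speed=150, until_force=None): straight line of the TCP; attitude=None keeps the orientation; speed is the mean speed in mm/s. With until_force (N) it stops when the force on the tool has changed by that much, and returns True; else False.
- bot.move_joints(angles): joint-space move.
- bot.move_gripper(opening, grip_force=None): finger opening in mm; grip_force is the grip in N (None keeps the last); returns when the fingers have stopped.
- bot.dwell(seconds).
- bot.ik(position, orientation): joint angles nearest the present ones, or None.
- bot.read_state(): the state.
- bot.read_camera(name): name is "scene" or "top" or "wrist"; returns a dict with "image" (400x640x3 uint8, blue, green, red), "depth" (400x640 float32, mm along the optical axis (not along the pixel's ray), 0 where there is no reading), "fovy" (degrees; the focal length in pixels is half the picture's height over the tangent of half this angle, whatever the lens; pixels are square), "cx", "cy" (the principal point, pixels), "k1" (the pictures are not rectified: a ray, as slopes to the right and down, at radius r is drawn at 1 + k1 r^2 times it, then the intrinsics apply), "eye" and "attitude" of the camera in the world; the wrist camera has in their place "mount" (4x4, takes a point from camera to tool coordinates, whose origin is the TCP and whose axes are the tool frame's). Camera axes: x right, y down, z forward; pixel columns grow to the right and rows downward; lengths in mm; the calibration is good to about 2 mm. A picture is of the moment at which its call begins: read the wrist's pose just before it.
A pose or a line that the arm cannot do raises bot.MotionError and nothing moves.
- bot.finish_job(): hands the job in, once; it reports no verdict.
The state is a dict: "clock": time; "joint_positions": joint angles; "qvel": joint speeds; "effort": joint torques, N m; "ee_pos": TCP position; "tool_rot": TCP orientation; "ft_force": force on the tool from outside, world axes, zero at the start; "moment": the same for the moment, N m; "grip_width": finger opening in mm.
Only numpy, scipy, OpenCV 4.12 (cv2) and the standard library are available. Lean on these libraries where they do the work, as an engineer would, in place of code of your own. Each camera call takes 0.05 s, during which the arm holds its last target.

## Working session

There is one attempt and no reset: what is moved stays moved. The work goes in short steps, each a Python script; the robot and the scene stay as the last script left them, time stands still between calls to the robot, and variables do not carry over. Pictures are saved under pics/ and viewed, and the job is handed in when it is done.

```bash
ls -la; mkdir -p pics; cat > h.py <<'E'
import numpy as np, cv2
from scipy.spatial.transform import Rotation as R
from rig import bot
def q2R(q): return R.from_quat([q[1],q[2],q[3],q[0]]).as_matrix()
def R2q(M):
    q=R.from_matrix(M).as_quat(); return [q[3],q[0],q[1],q[2]]
def cam(name):
    s=bot.read_state(); c=bot.read_camera(name)
    if 'mount' in c:
        T=np.eye(4); T[:3,:3]=q2R(s['tool_rot']); T[:3,3]=s['ee_pos']; T=T@np.array(c['mount'])
    else:
        T=np.eye(4); T[:3,:3]=q2R(c['attitude']); T[:3,3]=c['eye']
    c['T']=T; return c
def K(c):
    f=200/np.tan(np.radians(c['fovy'])/2); return np.array([[f,0,c['cx']],[0,f,c['cy']],[0,0,1.]])
def rays(c,uv):
    p=cv2.undistortPoints(np.array(uv,float).reshape(-1,1,2),K(c),np.array([c['k1'],0,0,0.])).reshape(-1,2)
    return np.c_[p,np.ones(len(p))]
def atz(c,uv,z):
    d=rays(c,uv)@c['T'][:3,:3].T; e=c['T'][:3,3]
    return e+d*((z-e[2])/d[:,2])[:,None]
def cloud(c):
    h,w=c['depth'].shape
    g=np.stack(np.meshgrid(np.arange(w),np.arange(h)),-1).reshape(-1,2)
    P=rays(c,g)*c['depth'].reshape(-1,1)
    return (P@c['T'][:3,:3].T+c['T'][:3,3]).reshape(h,w,3)
def proj(c,P):
    P=np.atleast_2d(P); T=np.linalg.inv(c['T']); r=R.from_matrix(T[:3,:3]).as_rotvec()
    return cv2.projectPoints(P.astype(float),r,T[:3,3],K(c),np.array([c['k1'],0,0,0.]))[0].reshape(-1,2)
def down(a):
    # tool y = -z world; tool x horizontal at angle a
    x=np.array([np.cos(a),np.sin(a),0]); y=np.array([0,0,-1.]); return R2q(np.c_[x,y,np.cross(x,y)])
def st():
    s=bot.read_state(); print('t%.1f'%s['clock'],np.round(s['ee_pos'],1),'F',np.round(s['ft_force'],1),'g%.1f'%s['grip_width'],'q',np.round(s['joint_positions'],2)); return s
E
python3 - <<'E'
from h import *
s=st();print(s['tool_rot'])
for n in('scene','top','wrist'):
    c=cam(n); cv2.imwrite(f'pics/a_{n}.png',c['image']); np.savez(f'a_{n}.npz',**c)
    print(n,c['fovy'],c['k1'],np.round(c['T'],3).tolist())
st()
E
```

```text
total 12
drwxr-xr-x  3 agent agent 4096 Dec  6 16:33 .
drwxr-xr-x 23 root  root  4096 Dec  6 16:32 ..
drwxr-xr-x  2 agent agent 4096 Dec  6 16:33 pics
t0.0 [167.6 523.6 249.7] F [ 0.3 -0.2 -0. ] g85.3 q [ 1.19  0.3   1.52  0.    1.32 -0.07]
[-0.57094155  0.57137674  0.41649449 -0.41723699]
scene 45.879188199481476 0.01200696332402627 [[0.826, -0.285, 0.486, -74.382], [-0.563, -0.426, 0.708, -870.955], [0.005, -0.859, -0.512, 726.079], [0.0, 0.0, 0.0, 1.0]]
top 49.986502590896635 -0.07679735816997156 [[-0.009, -0.982, 0.19, 331.026], [-1.0, 0.013, 0.02, 31.402], [-0.022, -0.19, -0.982, 1379.862], [0.0, 0.0, 0.0, 1.0]]
wrist 63.229186072684755 -0.053810463238924924 [[0.306, 0.905, 0.296, 92.042], [0.952, -0.291, -0.097, 548.185], [-0.002, 0.311, -0.95, 373.389], [0.0, 0.0, 0.0, 1.0]]
t0.1 [167.6 523.7 249.9] F [-1.  -0.9 -0. ] g85.0 q [ 1.19  0.3   1.52 -0.    1.32 -0.07]
```

View pics/a_top.png

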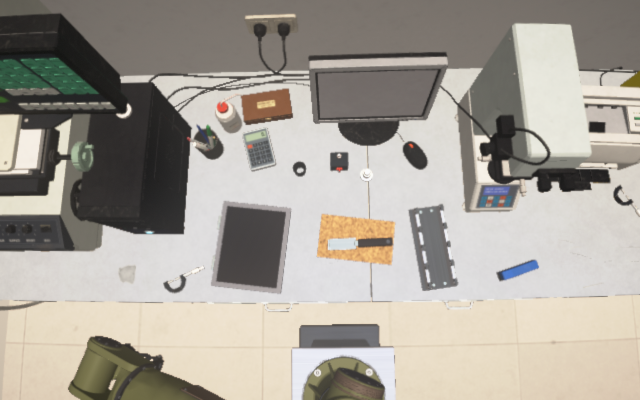

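View pics/a_scene.png

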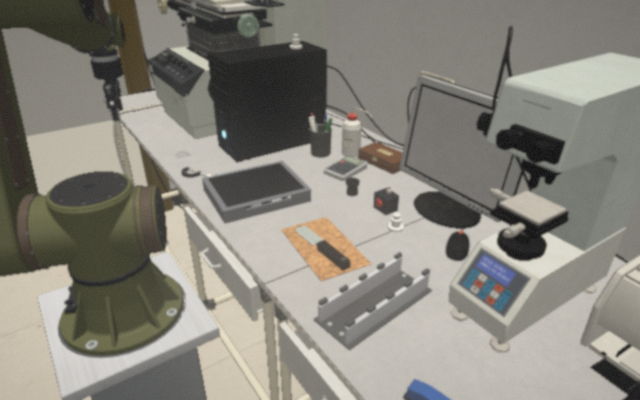

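View pics/a_wrist.png

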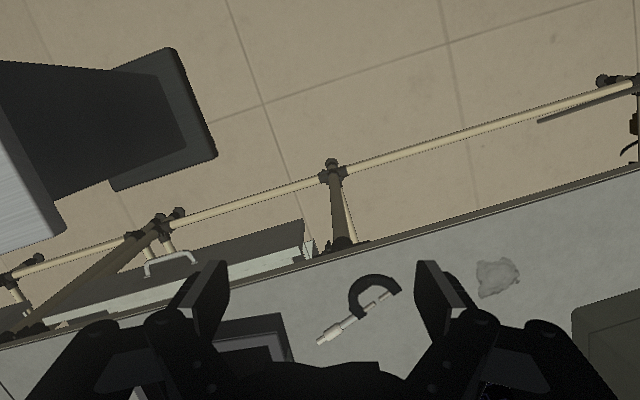

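The top view shows the case at (252,247), mat and pry tool at (357,242), the rack at (433,248), and loose parts at (299,169), (339,161) and (366,175). I'll zoom in next.

```bash
python3 - <<'E'
import cv2
a=cv2.imread('pics/a_top.png'); cv2.imwrite('pics/a_top2.png',cv2.resize(a[140:300,200:470],None,fx=2.9,fy=2.9,interpolation=cv2.INTER_CUBIC))
a=cv2.imread('pics/a_scene.png'); cv2.imwrite('pics/a_sc2.png',cv2.resize(a[140:350,170:450],None,fx=2.8,fy=2.8,interpolation=cv2.INTER_CUBIC))
E
python3 - <<'E'
from h import *
c=dict(np.load('a_top.npz'))
for k in('fovy','cx','cy','k1'): c[k]=float(c[k])
P=cloud(c); d=c['depth']
print('bench',P[200,200],P[280,320]); 
print('case corners z45',atz(c,[(224,202),(291,208),(281,292),(211,287)],45).round(0).tolist())
print('case mid',P[247,252])
print('mat',atz(c,[(321,215),(395,222),(394,264),(318,257)],4).round(0).tolist())
print('tool tip, end',atz(c,[(329,243),(393,242)],16).round(0).tolist())
print('rack',atz(c,[(411,210),(444,206),(457,285),(425,290)],50).round(0).tolist())
E
```

```text
bench [622.5887106  465.15412913  -5.2947284 ] [356.62445323  66.21523634   1.66138789]
case corners z45 [[604.0, 371.0, 45.0], [582.0, 155.0, 45.0], [320.0, 185.0, 45.0], [336.0, 403.0, 45.0]]
case mid [459.35178357 277.12311372  45.81234758]
mat [[565.0, 61.0, 4.0], [539.0, -178.0, 4.0], [404.0, -170.0, 4.0], [429.0, 72.0, 4.0]]
tool tip, end [[473.0, 36.0, 16.0], [473.0, -167.0, 16.0]]
rack [[570.0, -223.0, 50.0], [581.0, -328.0, 50.0], [335.0, -354.0, 50.0], [322.0, -255.0, 50.0]]
```

View pics/a_top2.png

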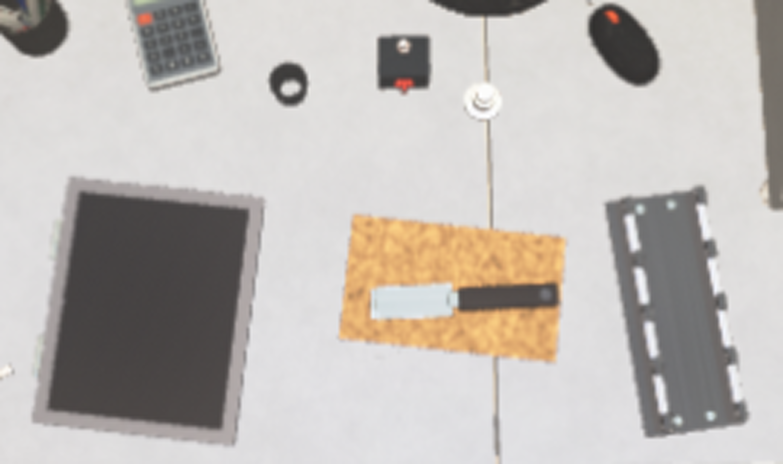

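View pics/a_sc2.png

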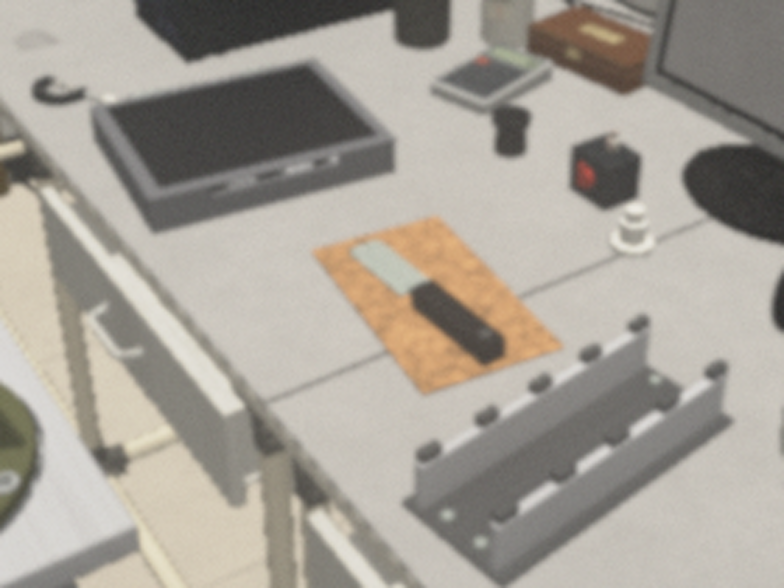

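The slot is on the -y (right-hand) side of the case, and the tool's blade already points at it. Next I'll take closer wrist views of tool, case and rack.

```bash
cat >> h.py <<'E'
def look(name,pos,a=0.):
    bot.move_to(pos,down(a)); bot.dwell(0.15)
    c=cam('wrist'); cv2.imwrite(f'pics/{name}.png',c['image']); np.savez(f'{name}.npz',**c); return c
def load(n):
    c=dict(np.load(n+'.npz'))
    for k in('fovy','cx','cy','k1'): c[k]=float(c[k])
    return c
E
python3 - <<'E'
from h import *
look('b_case',[455,280,300]); st()
look('b_tool',[470,0,260]); st()
look('b_rack',[450,-240,290]); st()
E
```

```text
t1.8 [454.6 280.7 299.9] F [-0.1  0.1 -0. ] g85.5 q [ 0.48  0.23  1.49 -0.    1.42  0.48]
t3.1 [470.2   0.8 260.1] F [ 0.3 -0.  -0.5] g85.3 q [-0.08  0.11  1.72  0.    1.31 -0.08]
t4.2 [ 450.4 -238.9  290. ] F [-0.   1.  -0.1] g85.5 q [-0.56  0.18  1.58  0.    1.39 -0.56]
```

View pics/b_case.png

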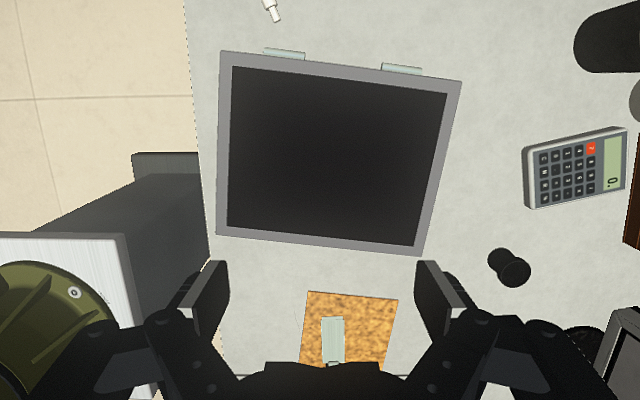

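View pics/b_tool.png

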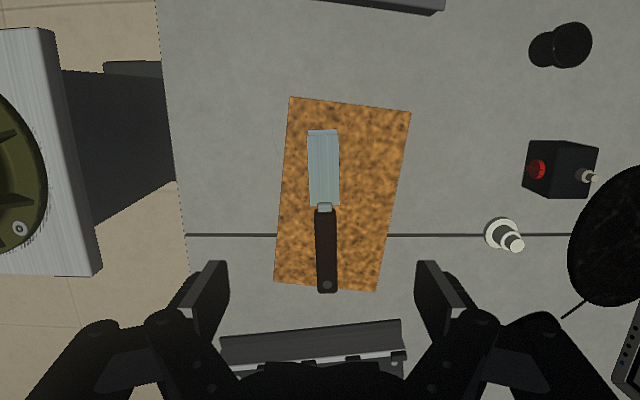

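View pics/b_rack.png

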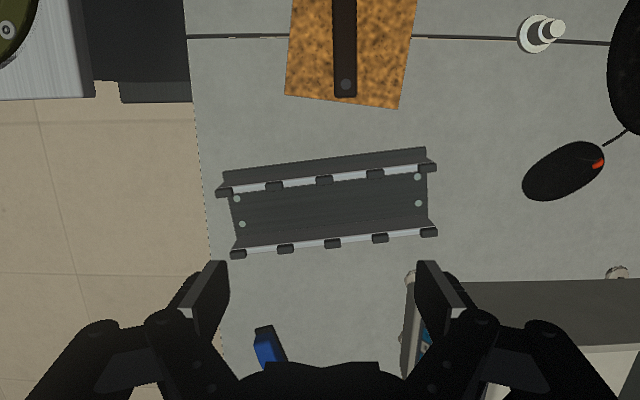

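The case lid's corners are at (221,50), (461,81), (421,255), (217,235). The tool's blade edge is at (323,130) and its handle end at (327,290). The rack blocks lie along rows of about 180 and 245. Next I'll fit these using depth.

```bash
python3 - <<'E'
from h import *
def rect(P): 
    r=cv2.minAreaRect(P.astype(np.float32)); return r
c=load('b_case');P=cloud(c)
m=np.zeros(P.shape[:2],bool);m[40:262,200:470]=1;m&=(P[...,2]>38)&(P[...,2]<55)&(P[...,1]>120)
print('lid z',np.median(P[m][:,2]),P[110,340],P[220,300],rect(P[m][:,:2]))
print('lid px', atz(c,[(221,50),(461,81),(421,255),(217,235)],45).round(1).tolist())
print('bench check',P[150,490],P[300,270])
c=load('b_tool');P=cloud(c)
print('matcorn',atz(c,[(291,96),(411,112),(377,292),(274,280)],4).round(1).tolist())
h=np.zeros(P.shape[:2],bool);h[205:300,305:345]=1;h&=(P[...,2]>20)&(P[...,2]<40)
print('handle',np.median(P[h][:,2]),h.sum(),rect(P[h][:,:2]))
b=np.zeros(P.shape[:2],bool);b[120:206,295:345]=1;b&=(P[...,2]>11)&(P[...,2]<24)
print('blade',np.median(P[b][:,2]),b.sum(),rect(P[b][:,:2]))
for n,u,v in(('mat',290,130),('mat',370,250),('bench',450,150),('bench',240,150)):print(n,P[v,u])
print('blade px',atz(c,[(308,131),(337,129),(340,206),(309,204)],17).round(1).tolist())
c=load('b_rack');P=cloud(c)
z=P[...,2]
m=np.zeros(P.shape[:2],bool);m[140:262,205:445]=1
for lo,hi in((45,54),(56,65)):
    k=m&(z>lo)&(z<hi)&(P[...,1]>-380); print('rack',lo,k.sum(),np.median(z[k]),rect(P[k][:,:2]))
k=m&(z>56)&(z<66)
n,l,s,ce=cv2.connectedComponentsWithStats(k.astype(np.uint8))
for i in range(1,n):
    if s[i,4]>20: print(s[i,4],P[l==i].mean(0).round(1))
E
```

```text
lid z 46.24083140159186 [475.74814214 343.20287799  45.7040185 ] [428.1368332  210.16981913  45.67666744] ((465.3342590332031, 286.6678161621094), (228.23448181152344, 270.6834411621094), 83.1817398071289)
lid px [[346.2, 406.9, 45.0], [610.1, 375.7, 45.0], [585.1, 160.6, 45.0], [321.4, 189.1, 45.0]]
bench check [679.22233405 291.19423501  -1.25029845] [375.73617159  58.66340337  -1.51637739]
matcorn [[436.6, 78.6, 4.0], [572.6, 61.6, 4.0], [546.6, -176.0, 4.0], [407.0, -157.1, 4.0]]
handle 27.78953910328886 1811 ((475.966064453125, -103.28836059570312), (26.6119441986084, 118.30239868164062), 1.733803391456604)
blade 17.155913723146057 2375 ((472.70245361328125, -1.682403564453125), (36.07072830200195, 90.49824523925781), 1.9863418340682983)
mat [434.50937035  41.06324205   4.76571348]
mat [ 533.77086489 -112.22289917    4.02975491]
bench [624.64033411  17.53069284  -0.84874986]
bench [373.76519735  17.24549623  -0.50827576]
blade px [[455.7, 41.2, 17.0], [487.9, 43.4, 17.0], [492.9, -47.2, 17.0], [455.8, -44.6, 17.0]]
rack 45 2636 49.588899907145816 ((458.2589111328125, -291.8236389160156), (253.75503540039062, 90.57400512695312), 7.224642753601074)
rack 56 1472 59.694627990078004 ((458.6004943847656, -291.9049987792969), (253.35276794433594, 90.83625793457031), 7.189854621887207)
165 [ 568.8 -237.    59.5]
161 [ 511.  -244.4   59.6]
153 [ 453.9 -251.7   59.6]
156 [ 396.6 -258.9   59.5]
152 [ 338.2 -266.2   59.5]
147 [ 578.9 -316.3   59.5]
136 [ 521.  -323.6   59.6]
133 [ 463.8 -330.6   59.5]
135 [ 406.5 -337.9   59.5]
134 [ 348.1 -345.6   59.5]
```

```bash
cat >> h.py <<'E'
CY=-0.1155; CM=np.array([465.9,285.1,40.]); 
CX=np.array([np.cos(CY),np.sin(CY),0]); CYV=np.array([-np.sin(CY),np.cos(CY),0]); Z=np.array([0,0,1.])
def case(x,y,z): return CM*[1,1,0]+CX*x+CYV*y+Z*z   # z above bench
E
python3 - <<'E'
from h import *
bot.move_gripper(60,100)
bot.move_to([475.3,-72.8,90],down(0.032))
bot.servo_line([475.3,-72.8,26],speed=80,until_force=8); st()
bot.move_gripper(0,100); st()
bot.servo_line([475.3,-72.8,110],speed=100); st()
tip=case(0,-108-45,34.5); p=tip-115*CYV+10*Z
print(p)
bot.move_to(p+[0,0,70],down(CY))
bot.servo_line(p,speed=120); bot.dwell(.2); st()
c=cam('wrist'); cv2.imwrite('pics/c1.png',c['image']); np.savez('c1.npz',**c)
c=cam('scene'); cv2.imwrite('pics/c1s.png',cv2.resize(c['image'][100:330,170:450],None,fx=2.6,fy=2.6))
E
```

```text
t6.6 [475.6 -72.9  26.4] F [-0.2 -0.2  0.2] g60.2 q [-0.23  0.47  1.89 -0.    0.78 -0.26]
t7.0 [475.6 -72.8  26.7] F [-2.8  0.2  9.1] g23.5 q [-0.23  0.47  1.89 -0.    0.78 -0.26]
t8.0 [475.  -72.7 109.4] F [ 0.5  0.7 -2.3] g24.2 q [-0.23  0.32  1.85  0.    0.97 -0.26]
[435.01477646  18.88560714  44.5       ]
t9.4 [435.4  18.8  45.1] F [ 0.1  0.5 -1. ] g24.2 q [-0.04  0.36  2.    0.    0.78  0.07]
```

View pics/c1.png

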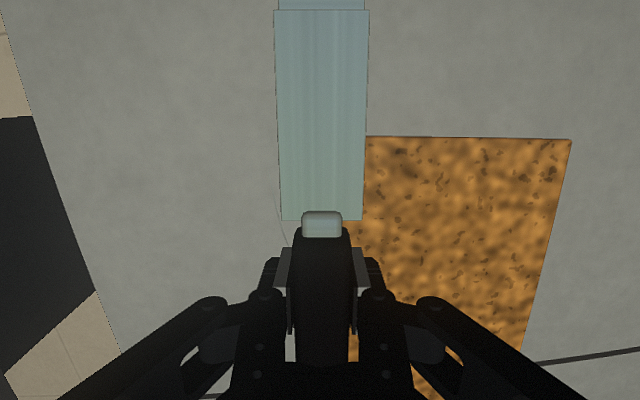

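View pics/c1s.png

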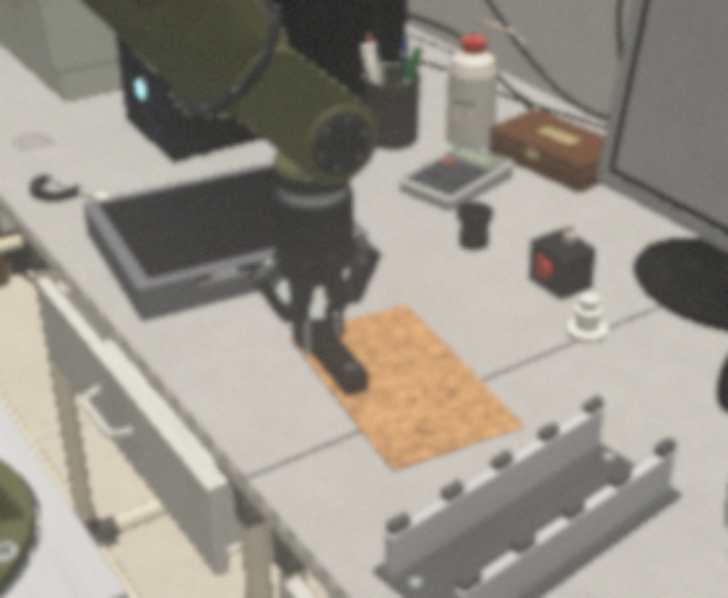

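```bash
python3 - <<'E'
from h import *
c=load('c1');P=cloud(c)
for v in(1,5,9,12,15,60,120,180,210):print(v,P[v,300:345].mean(0).round(1))
for v in (20,60,100,150,200):
    print(v,atz(c,[(0,0)],1)[0][:0], [ (u) for u in range(250,390) if abs(P[v,u,2]-35)<8][::200], )
    k=[u for u in range(250,390) if abs(P[v,u,2]-35)<8]; print(P[v,k[0]].round(1),P[v,k[-1]].round(1),k[0],k[-1])
# expected tip
print(proj(c,case(0,-153,34.5)), proj(c,case(18,-153,34.5)),proj(c,case(0,-153-84,34.5)))
E
```

```text
1 [448.9 130.8  35.2]
5 [448.8 129.5  35. ]
9 [448.4 126.7  41.4]
12 [448.3 126.4  38.6]
15 [448.4 126.   35.5]
60 [446.6 110.4  35.5]
120 [443.9  88.3  38.6]
180 [441.1  63.4  35.5]
210 [439.5  50.   35.5]
20 [] [273]
[430.  126.8  34. ] [465.6 122.5  34.9] 273 369
60 [] [274]
[428.3 112.7  34.8] [463.6 108.4  36. ] 274 367
100 [] [276]
[426.8  97.9  34.9] [461.9  93.8  36.5] 276 366
150 [] [278]
[424.5  78.2  35.3] [459.8  73.9  34.7] 278 364
200 [] [280]
[421.9  56.5  34.7] [457.2  52.7  35.9] 280 362
[[319.4469555  -5.2267146]] [[368.40789016  -5.02416896]] [[320.0248968  210.18614637]]
```

```bash
python3 - <<'E'
from h import *
p=case(0,-108+34-115,44.5)
print(bot.servo_line(p,attitude=down(CY),speed=60,until_force=8)); st()
c=cam('scene'); cv2.imwrite('pics/d1s.png',cv2.resize(c['image'][100:330,170:450],None,fx=2.6,fy=2.6))
c=cam('wrist'); cv2.imwrite('pics/d1.png',c['image'])
E
```

```text
False
t11.0 [444.1  97.1  44.5] F [-0.7  0.6 -0.8] g24.0 q [ 0.13  0.39  1.95 -0.    0.79  0.25]
```

View pics/d1.png

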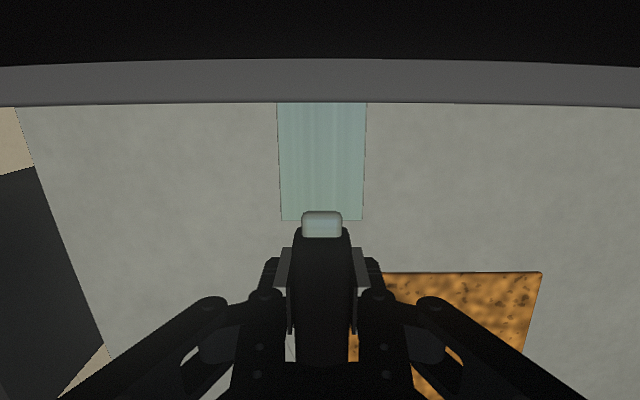

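View pics/d1s.png

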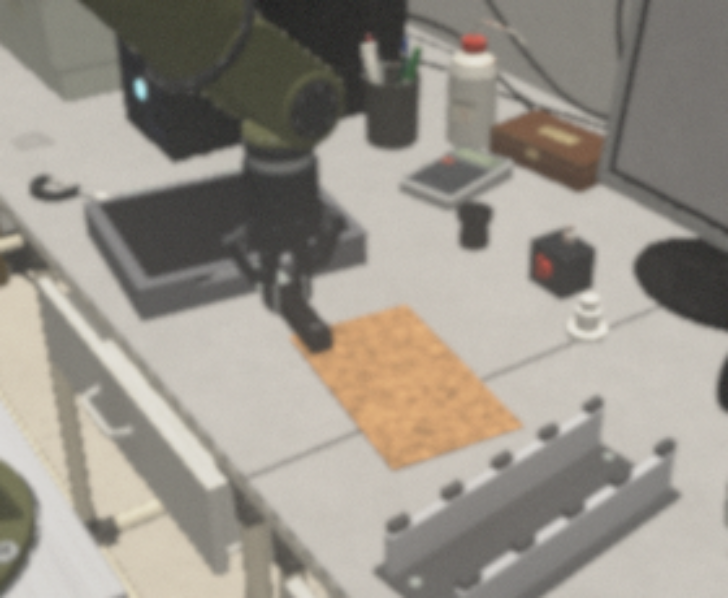

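Blade is about 34 mm under the lid edge, at rows 102-220, with no contact force. Now I'll start levering up along the lid's arc.

```bash
cat >> h.py <<'E'
def arc(th,r=182.,tipoff=115.,dz=10.,zt=-1.25):
    return case(0,108-r*np.cos(th)-tipoff-0*th,40+r*np.sin(th)+zt+dz)
E
python3 - <<'E'
from h import *
for th in(0.04,0.1,0.2,0.35):
    r=bot.servo_line(arc(th),attitude=down(CY),speed=40,until_force=40); print(th,r); s=st(); print(np.round(s['moment'],2))
c=cam('scene'); cv2.imwrite('pics/e1s.png',cv2.resize(c['image'][60:290,170:450],None,fx=2.6,fy=2.6))
c=cam('wrist'); cv2.imwrite('pics/e1.png',c['image'])
E
```

```text
0.04 False
t11.5 [444.3  97.5  56.3] F [ 0.8  1.3 -0.8] g24.1 q [0.14 0.37 1.95 0.   0.82 0.25]
[0.03 0.01 0.04]
0.1 False
t11.9 [444.4  98.3  67.2] F [-0.4 -0.9 -1.6] g23.7 q [0.14 0.35 1.94 0.   0.85 0.25]
[-0.    0.   -0.03]
0.2 False
t12.5 [444.7 101.1  85.1] F [ 0.4 -0.1 -1. ] g24.0 q [0.14 0.32 1.93 0.   0.89 0.26]
[-0.01  0.01 -0.02]
0.35 False
t13.4 [445.5 108.4 111.2] F [-0.3  0.1 -0.7] g24.0 q [0.16 0.28 1.91 0.   0.95 0.27]
[-0.02 -0.03 -0.03]
```

View pics/e1.png

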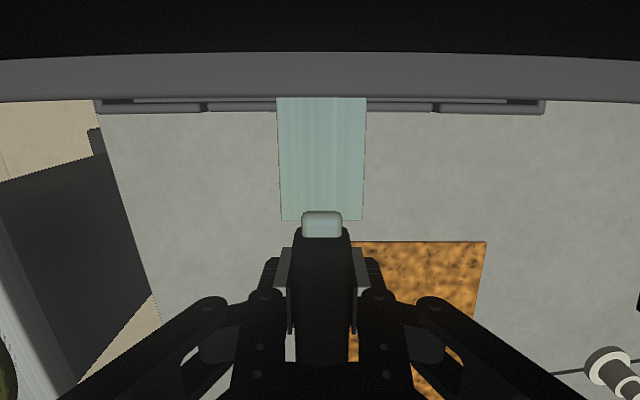

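View pics/e1s.png

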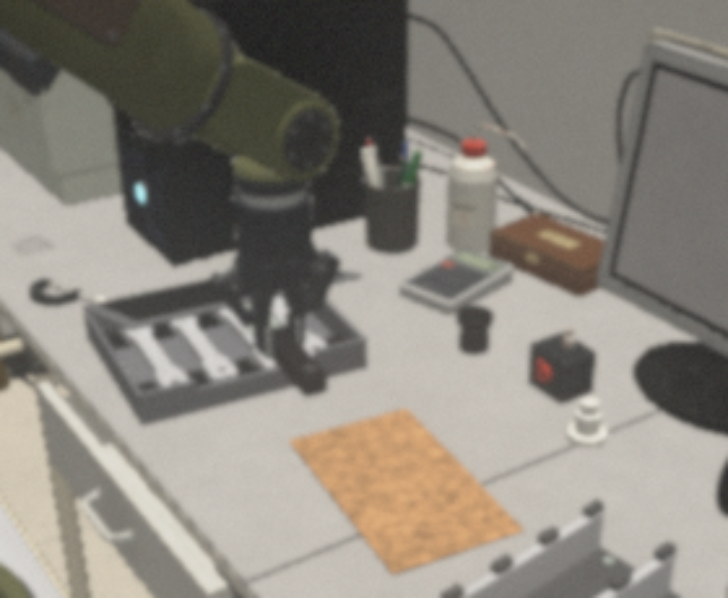

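The lid is following the blade with no slip, and bars are visible in the case. Continuing the arc to the stop.

```bash
python3 - <<'E'
from h import *
for th in(0.6,0.85,1.1,1.35,1.5,1.57,1.61):
    r=bot.servo_line(arc(th),attitude=down(CY),speed=100 if th<1.4 else 50,until_force=15); s=st()
    if r: print('contact');break
c=cam('scene'); cv2.imwrite('pics/f1s.png',cv2.resize(c['image'][0:290,130:450],None,fx=2,fy=2))
c=cam('top'); cv2.imwrite('pics/f1t.png',cv2.resize(c['image'][100:310,180:470],None,fx=2.5,fy=2.5))
E
```

```text
t14.1 [447.7 128.9 151.3] F [-0.1 -0.7 -2. ] g24.0 q [0.2  0.23 1.86 0.   1.05 0.32]
t14.7 [451.1 158.8 185.2] F [-0.3  1.4 -1.4] g24.3 q [0.26 0.21 1.8  0.   1.14 0.38]
t15.3 [455.5 196.2 210.8] F [-0.4 -0.9 -1.5] g24.2 q [0.33 0.22 1.72 0.   1.2  0.45]
t15.9 [460.4 238.5 226.1] F [-0.6  0.  -1.7] g23.7 q [0.41 0.25 1.64 0.   1.25 0.52]
t16.6 [463.5 265.5 230.2] F [-0.   0.  -2.6] g24.1 q [0.45 0.28 1.59 0.   1.27 0.57]
t17.0 [465.1 278.3 230.7] F [ 0.4 -0.2 -1. ] g24.1 q [0.47 0.3  1.57 0.   1.27 0.59]
t17.3 [465.9 285.5 230.5] F [ 0.5 -0.7 -1.1] g23.8 q [0.48 0.31 1.56 0.   1.28 0.6 ]
```

View pics/f1s.png

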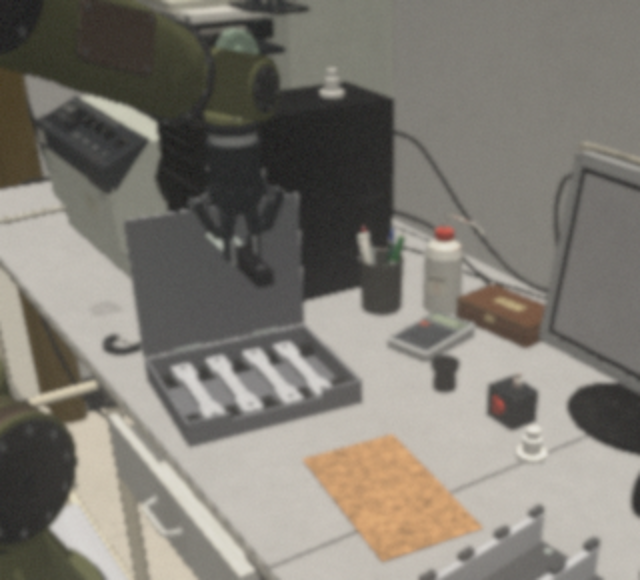

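View pics/f1t.png

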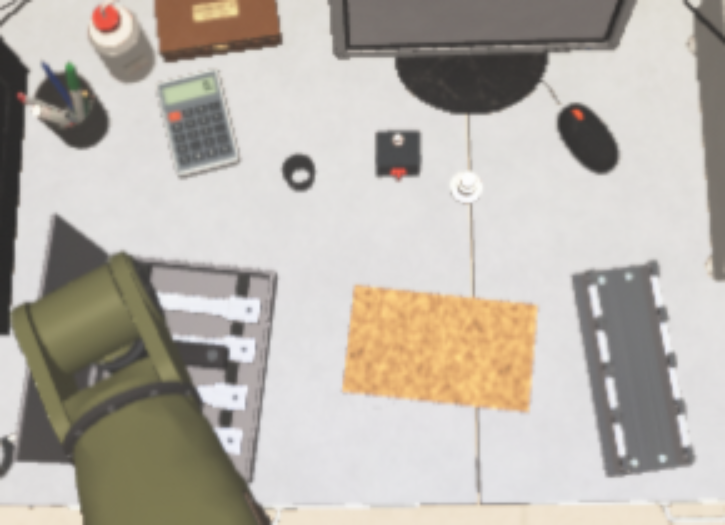

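```bash
python3 - <<'E'
from h import *
r=bot.servo_line(arc(1.61)+5*CYV,speed=30,until_force=6); print(r); st()
bot.servo_line(arc(1.61)-60*CYV,speed=200)
p=np.array([488.9,-63.3,0])
bot.move_to(p+[0,0,90],down(-0.12)); bot.dwell(.1)
c=cam('wrist'); cv2.imwrite('pics/g0.png',c['image'])
r=bot.servo_line(p+[0,0,24.5],speed=50,until_force=5); print(r); st()
bot.move_gripper(60); 
bot.servo_line(p+[0,0,120],speed=200)
c=look('g1',[470,0,260]); st()
c=look('g2',[440,240,300],CY); st()
E
```

```text
True
t17.6 [466.1 287.8 230. ] F [-0.  -4.5  0.1] g23.7 q [ 0.49  0.31  1.55 -0.    1.28  0.6 ]
True
t20.6 [488.8 -63.3  26.7] F [-1.1  0.3  8.2] g24.2 q [-0.2   0.49  1.85  0.    0.8  -0.08]
t22.5 [ 4.698e+02 -4.000e-01  2.585e+02] F [ 0.1 -0.3 -0.2] g60.5 q [-0.08  0.11  1.73 -0.    1.3  -0.08]
t23.7 [440.4 239.  299.8] F [ 0.1 -0.8 -0.8] g60.0 q [ 0.42  0.15  1.58 -0.    1.4   0.54]
```

View pics/g1.png

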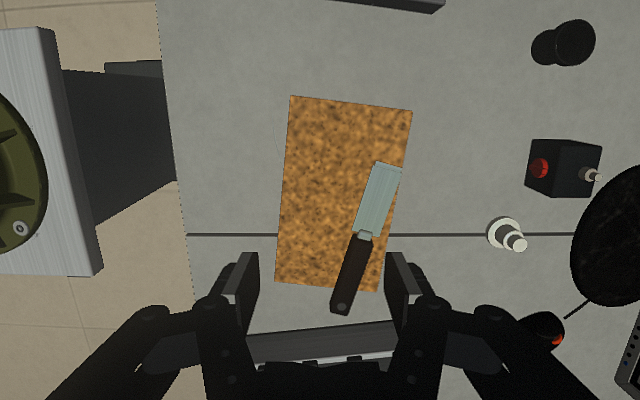

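View pics/g2.png

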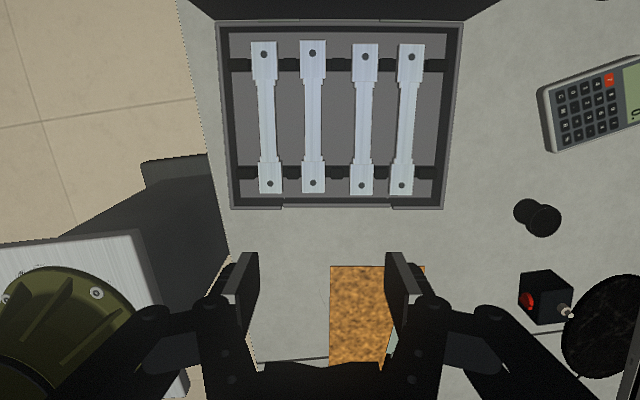

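The four bars are in the case, at columns of about 266, 313, 363 and 407. The tool has been knocked after I laid it down: its tip is at (389,165) and its handle end at (340,310) hangs over the mat edge. I'll re-lay it after the bars. Measuring the bars now.

```bash
cat >> h.py <<'E'
def bars(c,zlo,zhi,reg):
    P=cloud(c); z=P[...,2]; g=c['image'].min(-1)
    m=(z>zlo)&(z<zhi)&(g>110)&reg(P)
    m=cv2.morphologyEx(m.astype(np.uint8),cv2.MORPH_OPEN,np.ones((3,3)))
    n,l,s,ce=cv2.connectedComponentsWithStats(m); out=[]
    for i in range(1,n):
        if s[i,4]<600: continue
        Q=P[l==i]; (cx,cy),(w,h),an=cv2.minAreaRect(Q[:,:2].astype(np.float32))
        if w>h: w,h=h,w; an-=90
        while an>45: an-=90
        while an<-45: an+=90
        out.append((cx,cy,np.median(Q[:,2]),np.radians(an),w,h,s[i,4]))
    return sorted(out)
def incase(P):
    d=P-CM; x=d@CX; y=d@CYV; return (abs(x)<127)&(abs(y)<103)
E
python3 - <<'E'
from h import *
c=load('g2')
for b in bars(c,18,36,incase):
    d=np.array([b[0],b[1],0])-CM; print(np.round(b,3),'case',round(d@CX,1),round(d@CYV,1))
P=cloud(c); print(P[120,335],P[120,265],P[45,265],P[180,400],P[205,300])
E
```

```text
[ 3.81391e+02  2.94077e+02  2.59100e+01 -1.17000e-01  2.93370e+01
  1.79138e+02  2.98800e+03] case -85.0 -0.8
[ 4.35956e+02  2.88794e+02  2.59500e+01 -1.20000e-01  2.94670e+01
  1.78960e+02  3.03700e+03] case -30.2 0.2
[ 4.95639e+02  2.78075e+02  2.59740e+01 -1.11000e-01  2.93380e+01
  1.79868e+02  3.00600e+03] case 30.4 -3.6
[ 5.47453e+02  2.72576e+02  2.60500e+01 -1.22000e-01  2.96360e+01
  1.77999e+02  2.93300e+03] case 82.5 -3.0
[463.46524749 284.8449919    5.45391885] [379.74637016 296.54204994  26.4015457 ] [393.45928543 378.51464457  26.54245118] [536.61152774 203.35993243  26.59883941] [406.87590154 186.22032506  29.61181206]
```

```bash
cat >> h.py <<'E'
RY=0.126; RM=np.array([458.7,-291.2,0]); RXV=np.array([np.cos(RY),np.sin(RY),0]); RYV=np.array([-np.sin(RY),np.cos(RY),0])
def pickplace(b,bay,tag):
    x,y,_,a=b[:4]
    bot.move_gripper(44,60)
    bot.move_to([x,y,110],down(a))
    r=bot.servo_line([x,y,28],speed=100,until_force=8); print('pick contact',r)
    bot.move_gripper(0,60); s=st()
    bot.servo_line([x,y,130],speed=150)
    t=RM+RXV*bay
    bot.move_to(t+[0,0,130],down(RY))
    bot.dwell(.1); s=bot.read_state(); print('grip',round(s['grip_width'],1))
    bot.servo_line(t+[0,0,74],speed=120)
    r=bot.servo_line(t+[0,0,64],speed=30,until_force=5); print('place',r); st()
    bot.move_gripper(44)
    bot.servo_line(t+[0,0,140],speed=200); st()
def onrack(P):
    d=P-RM; x=d@RXV; y=d@RYV; return (abs(x)<140)&(abs(y)<130)
def rep(c,zlo=55,zhi=72):
    for b in bars(c,zlo,zhi,onrack):
        d=np.array([b[0],b[1],0])-RM; print('rack x %.1f y %.1f z %.1f yaw %.3f'%(d@RXV,d@RYV,b[2],b[3]-RY),np.round(b[4:],0))
E
python3 - <<'E'
from h import *
b=bars(load('g2'),18,36,incase)
pickplace(b[0],-87,'p0')
c=look('h1',[450,-240,290]); rep(c); st()
E
```

```text
pick contact False
t26.1 [381.7 294.3  28.8] F [-1.1 -1.4  6.5] g18.6 q [ 0.58  0.47  1.88 -0.    0.79  0.7 ]
grip 18.5
place True
t30.1 [ 372.8 -302.5   66.7] F [-2.3  1.3  8.5] g18.4 q [-0.76  0.39  1.88 -0.    0.87 -0.88]
t31.0 [ 372.3 -302.1  140. ] F [0.2 0.2 0. ] g44.2 q [-0.76  0.27  1.83  0.    1.03 -0.88]
rack x -85.7 y 22.3 z 63.9 yaw 0.023 [  30.  134. 2110.]
t32.0 [ 449.4 -240.5  288.5] F [ 0.8 -0.5 -1. ] g43.7 q [-0.56  0.18  1.58 -0.    1.38 -0.56]
```

View pics/h1.png

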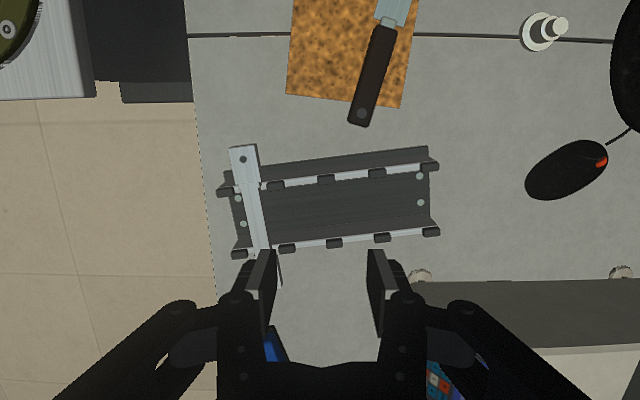

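Bar 0 lies across both rails in the first bay; the finger hides its lower end in this view. On to the rest, looking again before each pick.

```bash
python3 - <<'E'
from h import *
for i,bay in((1,-29),(2,29)):
    c=look(f'i{i}',[440,240,300],CY)
    bb=bars(c,18,36,incase)
    print([np.round(b,2).tolist() for b in bb])
    if len(bb)!=4-i: break
    pickplace(bb[0],bay,'')
c=look('i_r',[450,-310,300]); rep(c); st()
E
```

```text
[[435.87, 288.85, 25.97, -0.12, 29.03, 177.8, 2987.0], [495.64, 278.07, 25.98, -0.11, 29.54, 178.89, 3006.0], [547.32, 271.95, 26.04, -0.12, 29.65, 178.59, 2952.0]]
pick contact False
t36.2 [436.3 289.   28.8] F [-1.  -1.5  6. ] g18.7 q [ 0.52  0.54  1.77 -0.    0.83  0.64]
grip 18.3
place True
t40.2 [ 430.4 -295.2   66.8] F [-2.   1.9  7.5] g18.4 q [-0.67  0.47  1.76 -0.    0.91 -0.8 ]
t41.1 [ 429.9 -294.8  140. ] F [ 0.1  0.3 -0.2] g43.8 q [-0.67  0.36  1.72  0.    1.06 -0.8 ]
[[495.65, 278.15, 25.9, -0.11, 29.51, 178.97, 3030.0], [547.38, 271.93, 26.0, -0.12, 29.74, 178.54, 2946.0]]
pick contact False
t45.6 [496.1 278.3  28.8] F [-1.2 -0.4  6.1] g18.4 q [ 0.45  0.62  1.63 -0.    0.89  0.56]
grip 18.3
place True
t49.6 [ 488.  -287.9   66.8] F [-1.7  1.3  7. ] g18.9 q [-0.6   0.55  1.63 -0.    0.96 -0.72]
t50.4 [ 487.4 -287.5  140. ] F [-0.7 -0.1 -0.7] g44.0 q [-0.6   0.45  1.59 -0.    1.1  -0.72]
rack x -86.6 y -0.4 z 63.9 yaw -0.001 [  30.  180. 3286.]
rack x -28.3 y -0.5 z 64.0 yaw 0.002 [  30.  179. 3397.]
rack x 30.0 y -0.6 z 64.0 yaw -0.003 [  30.  180. 3444.]
t51.3 [ 450.  -309.7  298.4] F [ 0.7  0.3 -0.4] g44.0 q [-0.67  0.26  1.46 -0.    1.42 -0.67]
```

View pics/i_r.png

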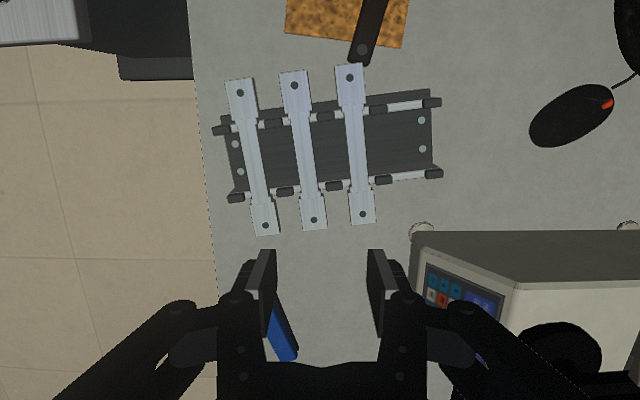

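Three bars sit level and centred to within 1 mm. Fourth bar next, then the tool.

```bash
python3 - <<'E'
from h import *
c=look('j3',[440,240,300],CY)
bb=bars(c,18,36,incase); print([np.round(b,2).tolist() for b in bb])
if len(bb)==1: pickplace(bb[0],87,'')
c=look('j_r',[450,-310,300]); rep(c); st()
c=look('j_t',[500,-20,270])
P=cloud(c);z=P[...,2]; g=c['image'].max(-1)
near=(P[...,0]>400)&(P[...,0]<600)&(P[...,1]<110)&(P[...,1]>-215)
h=near&(z>18)&(z<36)&(g<90); h=cv2.morphologyEx(h.astype(np.uint8),cv2.MORPH_OPEN,np.ones((3,3)))
n,l,s,ce=cv2.connectedComponentsWithStats(h)
for i in range(1,n):
    if s[i,4]>300: print('dark',s[i],np.median(P[l==i][:,2]),cv2.minAreaRect(P[l==i][:,:2].astype(np.float32)))
hh=near&(z>12)&(z<24)&(c['image'].min(-1)>110); hh=cv2.morphologyEx(hh.astype(np.uint8),cv2.MORPH_OPEN,np.ones((3,3)))
n,l,s,ce=cv2.connectedComponentsWithStats(hh)
for i in range(1,n):
    if s[i,4]>300: print('blade',s[i],np.median(P[l==i][:,2]),cv2.minAreaRect(P[l==i][:,:2].astype(np.float32)))
E
```

```text
[[547.49, 272.03, 26.0, -0.12, 30.05, 178.68, 2936.0]]
pick contact False
t55.9 [547.9 272.2  28.9] F [-0.6 -0.7  6.1] g18.6 q [ 0.4   0.69  1.5  -0.    0.95  0.52]
grip 18.4
place True
t59.8 [ 545.5 -280.6   66.9] F [-1.3  0.3  6.4] g18.4 q [-0.53  0.64  1.49 -0.    1.02 -0.66]
t60.7 [ 544.9 -280.2  140.2] F [ 0.   0.2 -0.1] g44.2 q [-0.53  0.54  1.45 -0.    1.15 -0.66]
rack x -86.6 y -0.4 z 64.0 yaw 0.001 [  30.  180. 3286.]
rack x -28.3 y -0.7 z 64.0 yaw 0.001 [  30.  180. 3392.]
rack x 30.2 y -0.9 z 64.0 yaw -0.001 [  30.  179. 3440.]
rack x 87.6 y -0.4 z 64.1 yaw -0.006 [  30.  180. 3432.]
t61.7 [ 450.4 -309.6  298.2] F [ 0.6 -0.2  0.1] g43.9 q [-0.67  0.26  1.46  0.    1.42 -0.67]
dark [ 306  218   41   79 1644] 27.82763962529242 ((505.82427978515625, -141.75054931640625), (109.91407775878906, 27.246957778930664), 74.4866714477539)
blade [ 327  142   47   76 2054] 17.20201137842176 ((534.6508178710938, -40.24882125854492), (89.60063171386719, 35.65354537963867), 74.36835479736328)
```

View pics/j_t.png

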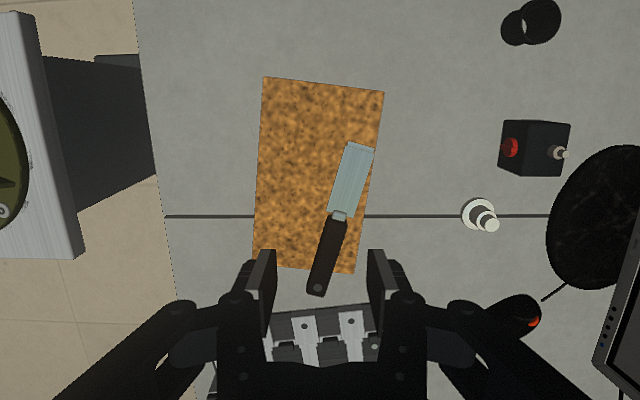

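The tool still lies level (handle top z 27.8) but is 50 mm off. I'll re-lay it centred on the mat and check all the bars.

```bash
python3 - <<'E'
from h import *
bot.move_gripper(56,80)
g=np.array([514.5,-111.5,0]); a=-0.272
bot.move_to(g+[0,0,90],down(a)); bot.servo_line(g+[0,0,26],speed=100,until_force=8)
bot.move_gripper(0,80); st()
bot.servo_line(g+[0,0,60],speed=120)
p=np.array([488.9,-63.3,0])
bot.servo_line(p+[0,0,60],attitude=down(-0.12),speed=100)
r=bot.servo_line(p+[0,0,24.5],speed=40,until_force=5); print(r); st()
bot.move_gripper(56)
bot.servo_line(p+[0,0,130],speed=150)
c=look('k_t',[500,-20,270]); st()
cc=cam('top'); cv2.imwrite('pics/k_top.png',cv2.resize(cc['image'][100:310,180:470],None,fx=2.5,fy=2.5))
# surroundings behind lid
P=cloud(c)
t=load('a_top');P=cloud(t)
for y in range(400,700,30):
    k=(abs(P[...,1]-y)<15)&(P[...,0]>300)&(P[...,0]<700)
    print(y, np.percentile(P[k][:,2],[50,99]).round(0) if k.sum() else None, P[k&(P[...,2]>40)][:,0].min() if (k&(P[...,2]>40)).any() else '')
E
```

```text
t65.3 [ 514.9 -111.6   26.8] F [-2.1  1.   6.8] g24.3 q [-0.28  0.55  1.76  0.    0.83 -0.01]
True
t67.2 [488.6 -63.3  26.8] F [-3.5  0.8  8.4] g24.5 q [-0.2   0.49  1.85 -0.    0.8  -0.08]
t69.3 [499.7 -20.2 268.7] F [-0.  -0.  -0.4] g56.3 q [-0.11  0.17  1.63 -0.    1.34 -0.11]
400 [831. 918.] 342.2930758276618
430 [800. 918.] 624.343145819807
460 [761. 918.] 625.2819338486341
490 [  4. 887.] 620.0608863959083
520 [239. 826.] 503.10577701355356
550 [342. 795.] 503.0058873833548
580 [341. 761.] 503.29358452473946
610 [343. 722.] 503.37651454197965
640 [341. 460.] 504.5346199560149
670 [  3. 434.] 506.0420465983901
```

View pics/k_t.png

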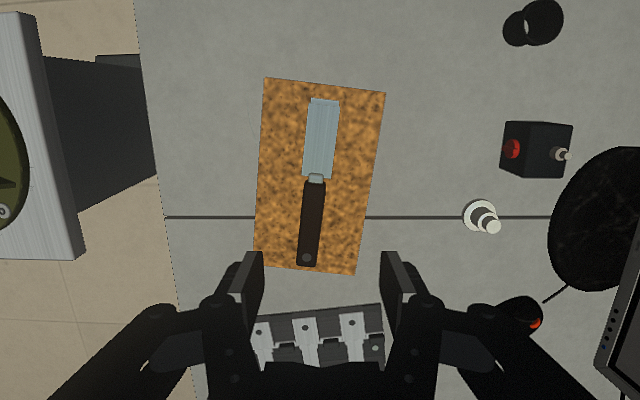

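View pics/k_top.png

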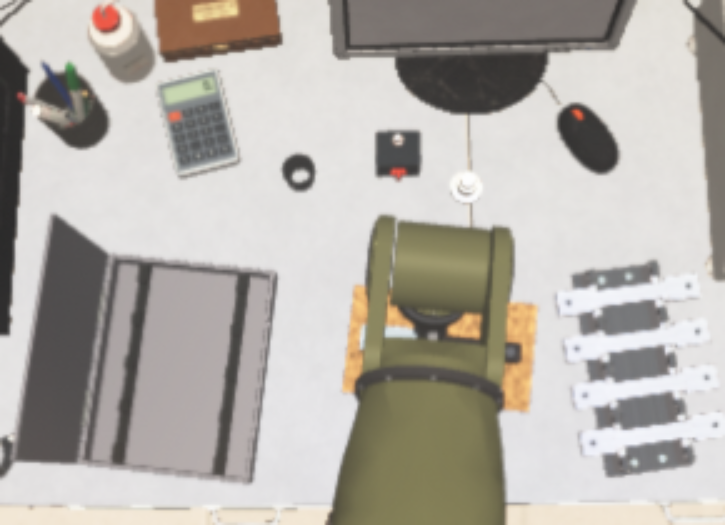

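The tool is now centred on the mat, blade edge at (323,100) and handle end at (307,262), and the case is empty. Next I'll shut the lid by pushing it from behind with closed fingers.

```bash
cat >> h.py <<'E'
def cl(th,r=170.,X=-50): 
    return case(X,108-r*np.cos(th)+5*np.sin(th)+11,40+r*np.sin(th)+5*np.cos(th)+19)
E
python3 - <<'E'
from h import *
q=down(CY)
bot.move_gripper(0,40)
st0=cl(1.69); hi=st0.copy(); hi[2]=350
print(st0, bot.ik(hi,q), bot.ik(st0,q), bot.ik(cl(0),q))
bot.servo_line([500,-20,350],speed=200)
bot.move_to(case(-50,-20,350),q); 
bot.servo_line(hi,attitude=q,speed=200); st()
c=cam('scene'); cv2.imwrite('pics/l1s.png',cv2.resize(c['image'][0:290,130:450],None,fx=2,fy=2))
print(bot.servo_line(st0,speed=100,until_force=8)); st()
c=cam('scene'); cv2.imwrite('pics/l2s.png',cv2.resize(c['image'][0:290,130:450],None,fx=2,fy=2))
E
```

```text
[432.84906152 434.08271572 227.19901284] [ 7.27080643e-01  3.97075279e-01  1.16410622e+00 -4.44089210e-16
  1.58041115e+00  8.42580643e-01] [ 7.27080643e-01  4.58679542e-01  1.35790004e+00 -4.44089210e-16
  1.32501307e+00  8.42580643e-01] [ 4.52528463e-01  3.92080173e-01  1.89094919e+00 -4.44089210e-16
  8.58563295e-01  5.68028463e-01]
t72.6 [433.  433.4 350.1] F [ 1.  -0.2  0.4] g0.1 q [ 0.73  0.4   1.17 -0.    1.58  0.84]
False
t74.0 [433.  434.2 227.9] F [ 0.6 -0.4 -0.5] g0.4 q [ 0.73  0.46  1.36 -0.    1.33  0.84]
```

View pics/l2s.png

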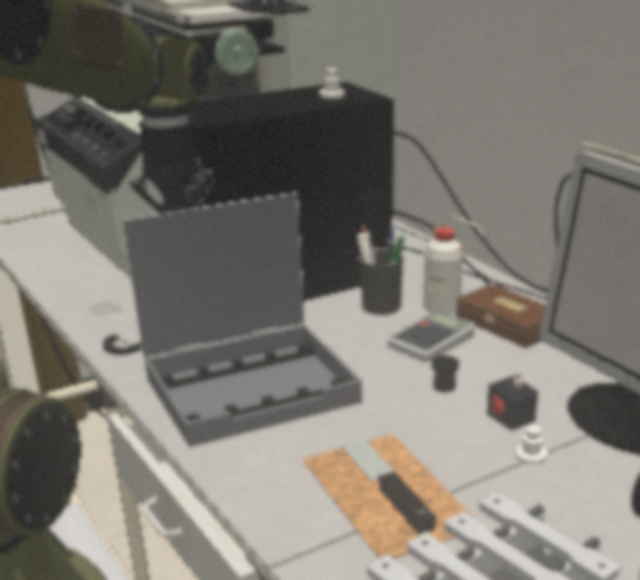

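```bash
python3 - <<'E'
from h import *
for th in(1.62,1.5,1.3,1.1,0.9,0.7,0.5,0.3,0.15,0.05):
    r=bot.servo_line(cl(th),speed=80,until_force=25); s=bot.read_state(); print(th,r,np.round(s['ft_force'],1),round(s['ee_pos'][2]))
    if r: break
else:
    r=bot.servo_line(cl(-0.05),speed=20,until_force=12); print('final',r); st()
    bot.dwell(.2); st()
    bot.servo_line(cl(0)+[0,0,60],speed=150)
    bot.servo_line(case(0,-90,90),speed=150)
    r=bot.servo_line(case(0,-98,60),speed=25,until_force=15); print('press',r); st()
    bot.servo_line(case(0,-98,200),speed=200)
    c=look('m1',[455,265,300]); P=cloud(c)
    for y in(-105,-60,0,60,100):
        uv=proj(c,case(20,y,45)).round().astype(int)[0]; print(y,P[uv[1],uv[0]].round(1))
E
```

```text
1.62 False [ 0.   0.1 -0.1] 229
1.5 False [ 0.  -0.7  0.4] 229
1.3 False [ 0.1 -0.3 -0.7] 224
1.1 False [-0.5 -0.1  0.2] 213
0.9 False [-1.2  0.1 -1.3] 195
0.7 False [ 0.6 -0.1  0.5] 172
0.5 False [ 0.3 -0.2 -0.6] 145
0.3 False [-0.2 -0.7  0.7] 114
0.15 False [ 0.3  0.2 -0.2] 89
0.05 False [-0.2  0.1  0.7] 72
final True
t79.6 [410.6 240.5  63.9] F [-3.9 -2.1 11.6] g-0.1 q [ 0.45  0.39  1.89 -0.    0.86  0.57]
t79.8 [410.6 240.5  63.9] F [-3.5 -2.  11.9] g0.0 q [ 0.45  0.39  1.89 -0.    0.86  0.57]
press True
t82.0 [454.8 188.8  63.9] F [-2.8 -0.5 10.7] g0.2 q [0.32 0.42 1.84 0.   0.87 0.43]
-105 [474.  179.4  46.5]
-60 [478.3 224.4  46.8]
0 [485.3 283.   48.5]
60 [492.9 342.7  47.6]
100 [497.5 382.1  45.3]
```

The lid is shut: the fingertips stopped at z = 45 on contact and depth matches the first view. Last look at rack, tool and bench.

```bash
python3 - <<'E'
from h import *
c=look('n_t',[500,-20,270])
c=look('n_r',[450,-310,300]); rep(c)
bot.move_to([250,-330,330],down(-0.9)); bot.dwell(.2); st()
c=cam('top'); cv2.imwrite('pics/n_top.png',cv2.resize(c['image'][100:310,180:470],None,fx=2.5,fy=2.5))
a=load('a_top'); d=cv2.absdiff(a['image'],c['image']).max(-1); d=d[150:185,280:390]; print('loose parts diff',(d>60).sum())
c=cam('scene'); cv2.imwrite('pics/n_sc.png',c['image'])
E
```

```text
rack x -86.4 y -0.3 z 63.9 yaw -0.002 [  30.  180. 3254.]
rack x -28.3 y -0.7 z 63.9 yaw 0.002 [  30.  180. 3363.]
rack x 30.2 y -0.6 z 64.0 yaw -0.001 [  30.  180. 3396.]
rack x 88.1 y -0.5 z 64.1 yaw 0.001 [  30.  180. 3401.]
t87.2 [ 250.8 -329.9  329.6] F [-0.1 -0.7 -1.1] g0.2 q [-1.01 -0.06  1.74  0.    1.46 -0.11]
loose parts diff 0
```

View pics/n_top.png

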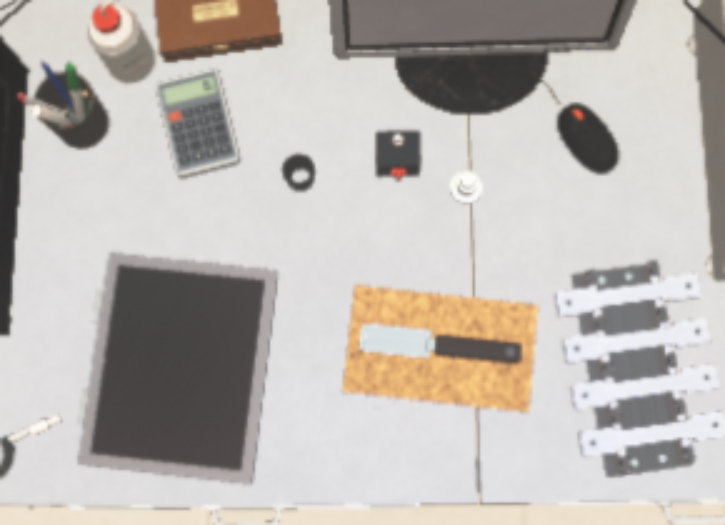

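View pics/n_sc.png

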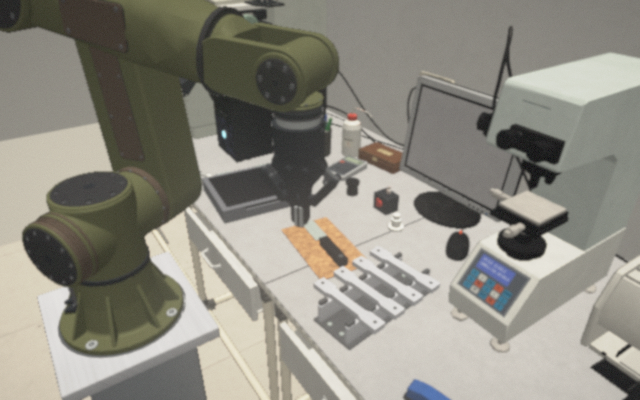

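The top view shows the lid shut at (175,370), the tool centred on its mat at (440,345), four bars across the rails on the right, and the loose parts where they were. Handing in.

```bash
python3 -c "
from rig import bot
print(bot.finish_job())"
```

```text
the job is handed in; nothing more can be done
None
```

The job is done and handed in after about 87 s. I levered the lid open with the pry tool's blade, laid all four bars across the rails one to a bay, put the tool back on its mat, and pushed the lid shut.

- **Bars:** in the last check each was within about 1.2 mm of its bay centre, within 1 mm of evenly overhanging ends, and square to the rails within 0.002 rad. All four tops were level at 64 mm.
- **Pry tool:** it was found about 5 cm aside and turned after I first laid it down, with its handle over the mat edge. I picked it up again and laid it flat at the middle of the mat.
- **Lid:** pressing near the front edge met firm contact at 45 mm, the height of the shut lid. Depth readings on the lid afterwards were 45 to 48.5 mm. The first view read about 46 mm, so I put the spread down to noise on the dark lid.
- **Loose parts:** the magnet base, turned part and loupe showed no change from the first top picture.

No check failed.

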